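# Lay out the cassette player's parts for reassembly

### The job

Lay out the parts of the taken-apart cassette player: stand the silver motor straight out from the middle of the yellow shell's red-striped edge, leaving a clear gap of 3 cm, and the blue capacitor in the same way, with the same gap, off the red-striped edge of the grey shell. Put the loudspeaker, magnet up, midway between the two shells, and set the brass flywheel flat and centred on top of the motor. Leave the red solder reel, the amber jar and the black plug adapter on the table where they are; everything you place ends upright, released and at rest.

Things in the scene. Friction and masses are not known exactly. Their poses are not given: they have to be found in the camera images.
- mat: thin green service mat with a white printed grid, flat on the table (1 mm, do not allow for its thickness: things on it stand at z = 0), fixed. Origin: the point on the table exactly midway between the origins of the two shells, which stand 330 mm apart, one to the left and one to the right; its x points away from the robot, its y along the line of the shells.
- shell_front: yellow half shell of a cassette player, fixed: open tray 84 (x) by 130 mm (y), 24 high, with a red strip 8 mm thick, as high, along the outside of its +x edge (far from the robot, up to 35 deg turned). Origin: centre of the tray's underside; strip's outer face at x = +50 mm. Round black grille inside. The motor's axis belongs at x = 100 mm, y = 0 of it.
- shell_back: grey half shell of a cassette player, fixed: open tray 84 (x) by 130 mm (y), 24 high, with a red strip 8 mm thick, as high, along the outside of its +x edge (far from the robot, up to 35 deg turned). Origin: centre of the tray's underside; strip's outer face at x = +50 mm. Green circuit board inside. The capacitor's axis belongs at x = 96 mm, y = 0 of it.
- motor_c (a point): small electric motor: upright silver cylinder, 40 mm diameter, 32 mm high, flat steel top with a small black dot, black band near the foot, about 0.11 kg, loose. The point is its centre, half-way up; z along its axis.
- flywheel_c (a point): brass flywheel: flat solid disc, 44 mm diameter, 14 mm high, with a dark dot in the middle, about 0.12 kg, lying flat, loose. The point is its centre, half-way up; z along its axis.
- speaker_c (a point): loudspeaker lying face down: black rim 70 mm diameter and 5 mm high at the bottom, grey cone above it narrowing to 36 mm, then on top a dark steel magnet, 42 mm diameter, from 18 to 34 mm above its foot (grasp it there); about 0.16 kg, loose. The point is its centre, 17 mm above its foot; z along its axis.
- capacitor_c (a point): capacitor: upright blue cylinder, 32 mm diameter, 44 mm high, silver disc on top, white stripe down one side, about 0.05 kg, loose. The point is its centre, half-way up; z along its axis.
- reel_c (a point): bystander, to be left alone: solder reel standing on its flange, two red flanges 56 mm diameter, 30 mm high, loose. The point is its centre, half-way up.
- jar_c (a point): bystander, to be left alone: small amber glass jar with a green cap, 42 mm diameter, 46 mm high, loose. The point is its centre, half-way up.
- adapter_c (a point): bystander, to be left alone: black plug adapter, 50 mm (x) by 40 mm by 34 mm high, with two brass prongs reaching to 41 mm from its centre along x, loose. The point is its centre, half-way up.
There are look-alikes about, which are no part of the job. What is shaped like the part that bears speaker_c but pink is not meant.

How it is judged:
At the end, for the whole second after the job is handed in: Motor and capacitor upright on the table, 30 mm clear of the yellow and the grey shell's red strip, opposite its middle, each within 15 mm; speaker magnet up within 15 mm of midway between the shells; flywheel flat on the motor, centred within 10 mm; all at rest (x of motor_c in the frame of shell_front between 0.085 and 0.115 m and y of motor_c in the frame of shell_front between -0.015 and 0.015 m and height (world z) of motor_c between 0.012 and 0.02 m and x of capacitor_c in the frame of shell_back between 0.081 and 0.111 m and y of capacitor_c in the frame of shell_back between -0.015 and 0.015 m and height (world z) of capacitor_c between 0.018 and 0.026 m and horizontal distance between speaker_c and mat below 0.015 m and height (world z) of speaker_c between 0.013 and 0.021 m and horizontal distance between flywheel_c and motor_c below 0.01 m and height (world z) of flywheel_c between 0.035 and 0.043 m and linear speed of each of motor, flywheel, speaker, capacitor below 0.02 m/s and angle between each of motor_c, flywheel_c, speaker_c, capacitor_c's own z axis and vertical below 0.12 rad); the robot touches nothing.
It fails at once if the solder reel, amber jar or plug adapter is moved by more than 20 mm (distance of any of reel_c, jar_c, adapter_c from where it was at the start of the episode above 0.02 m).
It also fails if it takes over 99 s, if anything falls off the work surface, if the arm or the gripper's body presses on something with over 40 N, if the wrist force passes 120 N, or if a joint passes its speed limit or range.

### The arm

A 6-joint arm with a two-finger parallel gripper is mounted at the origin on the work surface. World frame = base frame: x ahead of the robot, y to its left, z up, the work surface at z = 0. Lengths are in m, angles in rad, forces in N, time in s.
With the tool pointing down it reaches from about 0.35 to 0.925 m from the base axis. Payload 6.4 kg.
Tool frame: the origin (TCP) lies midway between the tips of the shut fingers; the grasp point (between the pads) lies 19 mm behind it; z points along the fingers, y is the line along which they close (so a half turn about z gives the same grasp; the last joint's range is limited). The gripper opens to 85 mm and grips with 20 to 120 N. Pads are 22 mm wide; open, the fingers measure 114 mm over their backs; the gripper's body (76 mm by 85 mm) begins 54 mm behind the grasp point. The pads swing forward as they close: fully open they stand 13 mm farther back than shut.
Start: joints at [-1.418, 0.245, 1.558, -0, 1.339, -0.174], TCP at [0.209, -0.616, 0.231] pointing down, gripper open.
Joint ranges: [-3.13, 3.13], [-1.02, 2.26], [0.13, 2.54], [-0.95, 4.09], [0.21, 2.88], [-2.74, 2.74]. Speed limits (rad/s): [2.57, 2.57, 3.14, 3.14, 3.14, 3.14].

### API

Orientations are given as a rotation vector (axis times angle).
In Python, from plant import env gives the robot as it stands. The module is installed in compiled form; this text tells all that it offers. Calls block until the motion is done:
- env.goto(position, orientation): joint-space move of the TCP to a pose.
- env.move_linear(position, rate=0.15, ori=None, contact_N=None): straight line of the TCP; ori=None keeps the orientation; rate is the mean speed in m/s. With contact_N (N) it stops when the force on the tool has changed by that much, and returns True; else False.
- env.set_joints(angles): joint-space move.
- env.move_gripper(opening): opening from 0.0 (shut) to 1.0 (fully open); the grip force is fixed at half the most; returns when the fingers have stopped.
- env.wait(seconds).
- env.inverse_kinematics(position, orientation): joint angles nearest the present ones, or None.
- env.get_state(): the state.
- env.camera(name): name is "side" or "top" or "wrist"; returns a dict with "image" (420x560x3 uint8, red, green, blue), "z_map" (420x560 float32, m along the optical axis (not along the pixel's ray), 0 where there is no reading), "intrinsics" (3x3 intrinsics, pixels), "k1" (the pictures are not rectified: a ray, as slopes to the right and down, at radius r is drawn at 1 + k1 r^2 times it, then the intrinsics apply), "extrinsics" (4x4, takes a point from camera to world coordinates). Camera axes: x right, y down, z forward; pixel columns grow to the right and rows downward; lengths in m; the calibration is good to about 2 mm. A picture is of the moment at which its call begins.
A pose or a line that the arm cannot do raises env.MotionError and nothing moves.
- env.job_done(): hands the job in; it is judged then, once.
The state is a dict: "time": time; "joint_positions": joint angles; "joint_vel": joint speeds; "joint_efforts": joint torques, N m; "tool_pos": TCP position; "tool_rot": TCP orientation; "wrist_force": force on the tool from outside, world axes, zero at the start; "moment": the same for the moment, N m; "gripper_width": opening from 0.0 (shut) to 1.0 (fully open); "gripper_force": force on a finger pad.
Only numpy, scipy, OpenCV 4.12 (cv2) and the standard library are available. Lean on these libraries where they do the work, as an engineer would, in place of code of your own. Each camera call takes 0.05 s, during which the arm holds its last target. There are 200 camera calls.

## Working session

There is one attempt and no reset: what is moved stays moved. The work goes in short steps, each a Python script; the robot and the scene stay as the last script left them, time stands still between calls to the robot, and variables do not carry over. Pictures are saved under pics/ and viewed, at most 14 in all, crops included, and the job is handed in when it is done.

```bash
mkdir -p pics
cat > h.py <<'E'
import numpy as np, cv2
from plant import env
def cloud(c):
    K=np.array(c["intrinsics"],float);h,w=c["z_map"].shape
    v,u=np.mgrid[:h,:w].astype(float)
    x=(u-K[0,2])/K[0,0];y=(v-K[1,2])/K[1,1]
    a,b=x.copy(),y.copy()
    for _ in range(8):
        s=1+c["k1"]*(a*a+b*b);a,b=x/s,y/s
    T=np.array(c["extrinsics"]);z=c["z_map"]
    R=np.stack([a,b,np.ones_like(a)],-1)@T[:3,:3].T
    P=R*z[...,None]+T[:3,3]
    P[z==0]=np.nan
    return P,R,T[:3,3]
def onplane(R,o,h): # ray->z=h for each pixel
    return o+R*((h-o[2])/R[...,2:3])
def save(c,n): cv2.imwrite("pics/"+n,cv2.cvtColor(c["image"],cv2.COLOR_RGB2BGR))
E
python3 - <<'E'
from h import *
np.set_printoptions(precision=3,suppress=True)
for n in("top","side"):
    c=env.camera(n);save(c,n+"0.png");np.save(n+"0.npy",c,allow_pickle=True)
    print(n,c["intrinsics"],c["k1"],c["extrinsics"])
E
```

```text
top [[528.778   0.    283.917]
 [  0.    528.778 208.844]
 [  0.      0.      1.   ]] -0.030643781322372752 [[ 0.012 -0.996  0.094  0.454]
 [-1.    -0.012 -0.002 -0.024]
 [ 0.003 -0.094 -0.996  1.284]
 [ 0.     0.     0.     1.   ]]
side [[513.078   0.    275.157]
 [  0.    513.078 203.321]
 [  0.      0.      1.   ]] -0.14629997437986897 [[-0.832 -0.353  0.428 -0.02 ]
 [-0.554  0.553 -0.622  0.865]
 [-0.017 -0.755 -0.655  0.963]
 [ 0.     0.     0.     1.   ]]
```

View pics/top0.png

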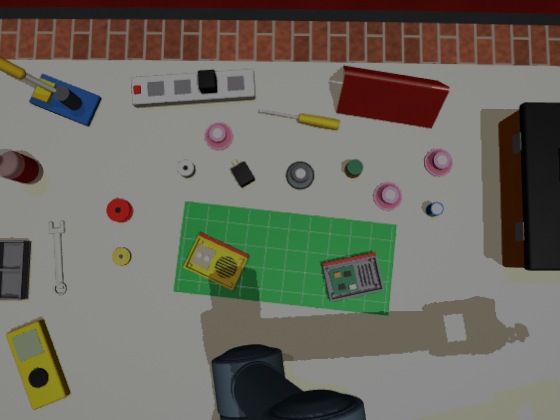

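View pics/side0.png

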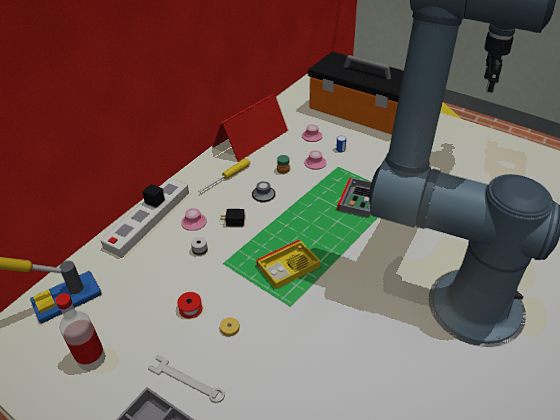

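The top view shows, in (column, row) pixels:
- **Shells:** yellow at (217,260), grey at (352,277).
- **Speaker candidates:** grey/black at (300,175). The pink ones at (219,135), (438,161) and (388,195) are decoys.
- **Motor:** (186,169). The red reel at (119,210) is the nearest confusable part.
- **Flywheel:** brass disc at (121,256).
- **Capacitor:** blue at (434,209). The amber/green jar is at (354,168).
- **Adapter:** (243,174). The other black block, at (207,80), sits on the power strip.

Next I'll measure these and make one close crop to check the choice.

Run:
```python
from h import *
np.set_printoptions(precision=4,suppress=True)
c=np.load("top0.npy",allow_pickle=True).item()
P,R,o=cloud(c);Z=P[...,2]
m=np.zeros(Z.shape,bool)
print("table z",np.nanmedian(Z[290:300,120:170]),np.nanstd(Z[290:300,120:170]))
def blob(mask,u,v,r):
    w=np.zeros_like(mask);w[v-r:v+r,u-r:u+r]=mask[v-r:v+r,u-r:u+r]
    n,l,s,ce=cv2.connectedComponentsWithStats(w.astype(np.uint8))
    k=1+np.argmax(s[1:,4]);return l==k
for n,u,v,h in [("motor",186,169,.032),("fly",121,256,.014),("spk",300,175,.034),("cap",434,209,.044),("reel",119,210,.03),("jar",354,168,.046),("adapter",243,174,.034)]:
    r=20; z=Z[v-r:v+r,u-r:u+r]; top=blob(np.abs(Z-h)<.005,u,v,r)
    Q=P[top]; (cx,cy),rad=cv2.minEnclosingCircle(onplane(R,o,h)[top][:,:2].astype(np.float32))
    print(n,"zmed",np.nanmedian(Q[:,2]),"mean",Q[:,:2].mean(0),"circ",cx,cy,"d",2*rad,"n",top.sum())
H=onplane(R,o,.024)
for n,u,v in [("yellow",217,260),("grey",352,277)]:
    t=blob(Z>.012,u,v,45)
    q=H[t][:,:2].astype(np.float32)
    # red strip for direction
    im=c["image"].astype(int); red=(im[...,0]>110)&(im[...,1]<60)&(im[...,2]<70)
    rb=blob(red,u,v,45); rq=H[rb&(Z>.018)][:,:2]
    (cx,cy),(w,h),a=cv2.minAreaRect(q); b=cv2.boxPoints(((cx,cy),(w,h),a))
    d=(b[1]-b[0] if np.linalg.norm(b[1]-b[0])<np.linalg.norm(b[2]-b[1]) else b[2]-b[1]);d=d/np.linalg.norm(d)
    if d@(rq.mean(0)-[cx,cy])<0:d=-d
    vv=np.linalg.svd(rq-rq.mean(0))[2][0]
    print(n,"rect",cx,cy,w,h,"ang",np.degrees(np.arctan2(d[1],d[0])),"origin",np.array([cx,cy])-.004*d,"red",rq.mean(0),len(rq),"strip origin",rq.mean(0)-.046*d,"stripdir ang",np.degrees(np.arctan2(vv[1],vv[0])))
im=c["image"];g=(im[...,1]>im[...,0]*1.5)&(im[...,1]>im[...,2]*1.3)&(im[...,1]>60)
g=blob(g,285,260,125);G=onplane(R,o,0.001)[g][:,:2].astype(np.float32);print("mat",cv2.minAreaRect(G))
cr=cv2.resize(im[120:300,100:460],None,fx=2.2,fy=2.2,interpolation=cv2.INTER_CUBIC)
cv2.imwrite("pics/crop.png",cr[...,::-1])
```

```text
table z -0.001076008220583402 0.0025212974818739956
motor zmed 0.03098832406385643 mean [0.6696 0.2107] circ 0.6694650053977966 0.2109864354133606 d 0.04027094691991806 n 199
fly zmed 0.013359083360268253 mean [0.4562 0.3631] circ 0.4560273289680481 0.3627989888191223 d 0.044552240520715714 n 250
spk zmed 0.03323340307989975 mean [ 0.6592 -0.0632] circ 0.6591036915779114 -0.06296713650226593 d 0.04158266261219978 n 215
cap zmed 0.04308690884644717 mean [ 0.5772 -0.3867] circ 0.5758572816848755 -0.3864375650882721 d 0.03323931246995926 n 137
reel zmed 0.02909918946171275 mean [0.5664 0.3702] circ 0.5665451288223267 0.37005171179771423 d 0.05719059705734253 n 419
jar zmed 0.04467434675644555 mean [ 0.6742 -0.1924] circ 0.6738991141319275 -0.19214925169944763 d 0.0384337455034256 n 188
adapter zmed 0.032823726665573205 mean [0.657  0.0754] circ 0.6565647721290588 0.07555728405714035 d 0.05950718745589256 n 318
yellow rect 0.4475732147693634 0.13459354639053345 0.12991076707839966 0.09210765361785889 ang -24.172667 origin [0.4439 0.1362] red [0.4855 0.1166] 133 strip origin [0.4435 0.1354] stripdir ang -113.97271903822654
grey rect 0.415278822183609 -0.19024696946144104 0.09236137568950653 0.13068793714046478 ang 12.530022 origin [ 0.4114 -0.1911] red [ 0.4556 -0.1813] 158 strip origin [ 0.4107 -0.1913] stripdir ang -77.48935311012742
mat ((0.45677298307418823, -0.031166940927505493), (0.5186988115310669, 0.21887604892253876), 84.30146026611328)
```

View pics/crop.png

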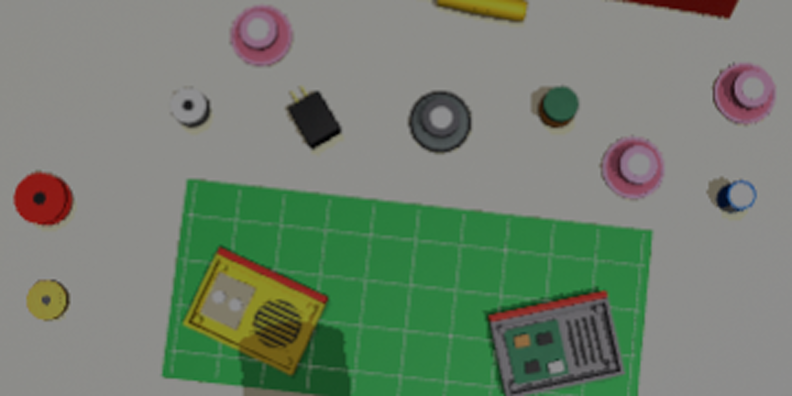

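The crop confirms the grey/black speaker at crop pixel (440,120), the silver motor at (189,106), the brass flywheel at (46,299) and the blue capacitor at (740,195). Diameters and heights match the description, and the shells come out 329 mm apart against 330. I'll start with the motor.

```bash
cat >> h.py <<'E'
from scipy.spatial.transform import Rotation as Rot
YF,YB=np.radians(-24.1),np.radians(12.5)
SF=np.array([.4439,.1362]);SB=np.array([.4114,-.1911])
d=lambda a:np.array([np.cos(a),np.sin(a)])
TM=SF+.1*d(YF);TC=SB+.096*d(YB);TS=(SF+SB)/2
def ori(p,a):  # tool down, closing line along direction a+90deg
    q0=np.array(env.get_state()["joint_positions"]);best=None
    for s in(0,np.pi):
        y=np.r_[d(a+np.pi/2+s),0];z=np.array([0,0,-1.])
        r=Rot.from_matrix(np.c_[np.cross(y,z),y,z]).as_rotvec()
        q=env.inverse_kinematics(list(p),list(r))
        if q is not None:
            k=np.abs(np.array(q)-q0).max()
            if best is None or k<best[0]:best=(k,r)
    return list(best[1])
def over(xy,a,z=.13):
    p=[xy[0],xy[1],z];env.goto(p,ori(p,a))
def down(xy,z,rate=.12,cN=None): return env.move_linear([xy[0],xy[1],z],rate=rate,contact_N=cN)
def st(t):
    s=env.get_state();print(t,"t=%.1f w=%.3f"%(s["time"],s["gripper_width"]),"gf",np.round(s["gripper_force"],1),"F",np.round(s["wrist_force"],1),"pos",np.round(s["tool_pos"],4))
def pick(xy,a,z,op=.85):
    env.move_gripper(op);over(xy,a);st("over");print("hit",down(xy,z,cN=15));env.move_gripper(0);st("closed");down(xy,.13);st("up")
def place(xy,a,z,op):
    over(xy,a);down(xy,z+.015);print("touch",down(xy,z-.002,rate=.03,cN=4));st("low")
    env.move_gripper(op);down(xy,.13,rate=.15);st("released")
E
python3 - <<'E'
from h import *
print(TM,TC,TS)
pick([.6695,.2109],YF,.003)
c=env.camera("wrist");save(c,"w1.png")
E
```

```text
[0.53518342 0.09536695] [ 0.50512442 -0.1703218 ] [ 0.42765 -0.02745]
over t=3.7 w=0.852 gf 0.0 F [-0.5  0.3 -0.1] pos [0.6698 0.2101 0.1302]
hit False
closed t=5.3 w=0.445 gf 60.7 F [ 0.6 -0.8  4.9] pos [0.6703 0.211  0.0041]
up t=6.5 w=0.452 gf 60.3 F [ 0.2  0.1 -2. ] pos [0.6687 0.2108 0.1286]
```

View pics/w1.png

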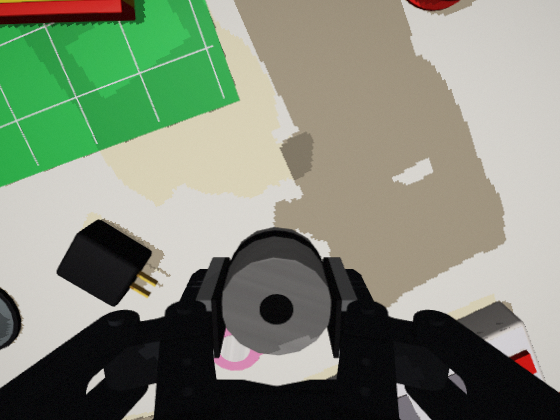

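The wrist view shows the motor held upright between the pads at (277,308), with the adapter clear at (103,262). Placing it now, then the capacitor and speaker.

Run:
```python
from h import *
place(TM,YF,.004,.75)
pick([.5765,-.3866],YB,.006,.75)
if env.get_state()["gripper_width"]>.25: place(TC,YB,.007,.65)
pick([.6591,-.0630],0,.013,.85)
```

```text
touch True
low t=8.9 w=0.454 gf 60.7 F [-1.5 -0.   4.9] pos [0.5351 0.0954 0.0041]
released t=10.3 w=0.752 gf 0.0 F [ 0.7  0.2 -0. ] pos [0.5343 0.0954 0.1289]
over t=12.2 w=0.751 gf 0.0 F [0.3 0.3 0.9] pos [ 0.5769 -0.3856  0.1299]
hit False
closed t=13.8 w=0.359 gf 59.3 F [0.4 0.1 4.1] pos [ 0.5771 -0.3871  0.0071]
up t=15.0 w=0.357 gf 59.3 F [-0.6  0.3 -0.8] pos [ 0.5759 -0.3861  0.1286]
touch True
low t=17.5 w=0.360 gf 59.5 F [-1.   0.5  4.3] pos [ 0.505  -0.1702  0.007 ]
released t=18.8 w=0.651 gf 0.0 F [ 0.2 -0.5 -0.4] pos [ 0.5044 -0.1699  0.1289]
over t=19.9 w=0.850 gf 0.0 F [-0.1  0.2 -0.1] pos [ 0.6584 -0.0634  0.1295]
hit False
closed t=21.4 w=0.467 gf 61.2 F [-1.1 -0.2  5.8] pos [ 0.66   -0.0632  0.0143]
up t=22.5 w=0.466 gf 60.6 F [ 1.  -0.4 -1.6] pos [ 0.6583 -0.0628  0.1287]
```

Run:
```python
from h import *
place(TS,0,.0142,.75)
pick([.4560,.3629],YF,-.001,.85)
c=env.camera("top");save(c,"top1.png");np.save("top1.npy",c,allow_pickle=True)
c=env.camera("wrist");save(c,"w2.png")
```

```text
touch True
low t=25.0 w=0.468 gf 61.2 F [-0.5  0.7  5.3] pos [ 0.4275 -0.0274  0.0142]
released t=26.2 w=0.754 gf 0.0 F [-0.9  0.4  0.2] pos [ 0.4269 -0.0272  0.1291]
over t=28.0 w=0.852 gf 0.0 F [0.6 0.2 0.5] pos [0.4563 0.3622 0.1299]
hit False
closed t=29.6 w=0.488 gf 60.9 F [-0.7 -1.2  5.2] pos [4.567e-01 3.633e-01 2.000e-04]
up t=30.8 w=0.486 gf 60.8 F [ 0.1  0.1 -0.8] pos [0.4553 0.3625 0.1289]
```

View pics/top1.png

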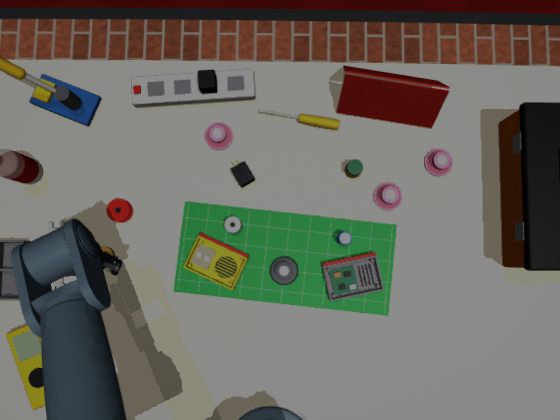

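View pics/w2.png

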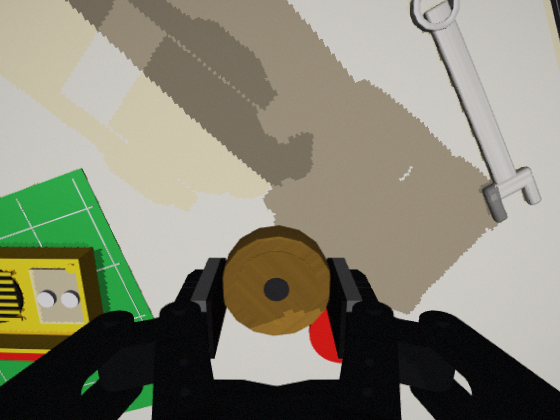

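The top view shows the motor at (233,225), the speaker at (284,270) and the capacitor at (344,238), all as intended and with the bystanders where they were. The wrist view shows the flywheel held flat at (277,290). I'll remeasure the placed parts and set the flywheel on the motor.

```bash
cat > m.py <<'E'
from h import *
def meas(c,lst):
    P,R,o=cloud(c);Z=P[...,2];out={}
    for n,xy,h in lst:
        t=(np.abs(Z-h)<.005)&(np.hypot(P[...,0]-xy[0],P[...,1]-xy[1])<.032)
        (x,y),r=cv2.minEnclosingCircle(onplane(R,o,h)[t][:,:2].astype(np.float32))
        out[n]=np.array([x,y]);print(n,np.round(out[n],4),"d %.3f"%(2*r),"off mm",np.round((out[n]-xy)*1000,1),"z %.4f"%np.nanmedian(Z[t]))
    return out
REST=[("cap",TC,.044),("spk",TS,.034),("reel",[.5665,.3701],.03),("jar",[.6739,-.1921],.046),("adapter",[.6566,.0756],.034)]
E
python3 - <<'E'
from m import *
m=meas(np.load("top1.npy",allow_pickle=True).item(),[("motor",TM,.032)]+REST)["motor"]
xy=m if np.hypot(*(m-TM))<.005 else TM
place(xy,YF,.0322,.70)
over([.45,-.45],0,.25);env.wait(.5)
c=env.camera("top");meas(c,[("fly",m,.046)]+REST)
s=env.camera("side");save(s,"s2.png")
E
```

```text
motor [0.5347 0.0969] d 0.040 off mm [-0.5  1.5] z 0.0313
cap [ 0.505  -0.1689] d 0.032 off mm [-0.1  1.4] z 0.0431
spk [ 0.4272 -0.0265] d 0.042 off mm [-0.4  1. ] z 0.0334
reel [0.5662 0.3704] d 0.057 off mm [-0.3  0.3] z 0.0290
jar [ 0.6746 -0.1916] d 0.039 off mm [0.7 0.5] z 0.0448
adapter [0.6562 0.0757] d 0.059 off mm [-0.4  0.1] z 0.0330
touch True
low t=33.4 w=0.488 gf 61.2 F [-1.5 -0.9  3.8] pos [0.5346 0.0969 0.0322]
released t=34.5 w=0.701 gf 0.0 F [-0.2 -0.7 -0.3] pos [0.5339 0.0969 0.129 ]
fly [0.534  0.0978] d 0.044 off mm [-0.7  0.9] z 0.0452
cap [ 0.5058 -0.169 ] d 0.032 off mm [0.6 1.4] z 0.0431
spk [ 0.4272 -0.0265] d 0.042 off mm [-0.4  1. ] z 0.0333
reel [0.5668 0.3701] d 0.057 off mm [ 0.3 -0. ] z 0.0290
jar [ 0.674  -0.1922] d 0.038 off mm [ 0.1 -0.1] z 0.0452
adapter [0.6566 0.0756] d 0.060 off mm [-0. -0.] z 0.0328
```

View pics/s2.png

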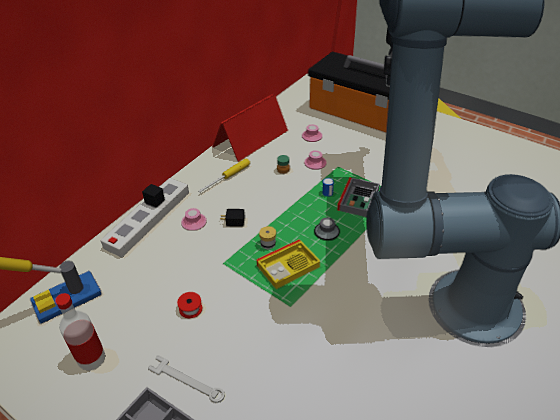

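The side view shows the flywheel on the motor at (267,236), the capacitor at (328,187) and the speaker at (327,228), all upright with the arm clear. Handing in.

```bash
python3 -c "
from plant import env
print(env.job_done())"
```

```text
the job is handed in; nothing more can be done
None
```

The job is handed in; the judging call returned no verdict, but my last camera check put the motor, capacitor and speaker within about 2 mm of target, the flywheel about 1 mm off the motor's centre, and the reel, jar and adapter unmoved.

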